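# Clamp an ink tub in the shaker until the knob clicks

### The arm

A 7-joint arm with a two-finger parallel gripper is mounted at the origin on the work surface. World frame = base frame: x ahead of the robot, y to its left, z up, the work surface at z = 0. Lengths are in m, angles in rad, forces in N, time in s.
With the tool pointing down it reaches from about 0.4 to 0.85 m from the base axis. Payload 6.9 kg.
Tool frame: the origin (TCP) lies between the finger pads; the fingertips stand 25 mm ahead of it and the grasp point (between the pads) lies 6 mm ahead of it; z points along the fingers, y is the direction in which the jaws open and shut (so a half turn about z gives the same grasp; the last joint's range is limited). The gripper opens to 85 mm and grips with 20 to 120 N. Pads are 22 mm wide; open, the fingers measure 114 mm over their backs; the gripper's body (76 mm by 85 mm) begins 54 mm behind the grasp point. The pads swing forward as they close: fully open they stand 13 mm farther back than shut.
Start: joints at [-1.04, 0.507, -0.238, 1.5, 0.126, 1.149, -0.155], TCP at [0.258, 0.569, 0.222] pointing down, gripper open.
Joint ranges: [-3.08, 3.08], [-0.24, 2.05], [-1.43, 1.35], [0, 2.5], [-1.52, 4.66], [0.17, 1.96], [-2.89, 2.89]. Speed limits (rad/s): [2.39, 2.39, 3.14, 3.14, 3.14, 3.14, 3.14].

### API

Orientations are given as a rotation vector (axis times angle).
In Python, from plant import robot gives the robot as it stands. Calls block until the motion is done:
- robot.move_ptp(position, orientation): joint-space move of the TCP to a pose.
- robot.move_l(position, v=0.15, rot=None, stop_force=None): straight line of the TCP; rot=None keeps the orientation; v is the mean speed in m/s. With stop_force (N) it stops when the force on the tool has changed by that much, and returns True; else False.
- robot.move_j(angles): joint-space move.
- robot.gripper_open() and robot.grasp(squeeze=None): open the fingers fully, or close them until they stop; squeeze is the grip in N (None keeps the last).
- robot.pause(seconds).
- robot.inverse_kinematics(position, orientation): joint angles nearest the present ones, or None.
- robot.state(): the state.
- robot.get_image(name): name is "scene" or "top"; returns a dict with "frame" (420x560x3 uint8, red, green, blue), "camera_matrix" (3x3 intrinsics, pixels), "T" (4x4, takes a point from camera to world coordinates). Camera axes: x right, y up, looking along -z (the intrinsics and any distortion apply to the point x, -y, -z); pixel columns grow to the right and rows downward; lengths in m; the calibration is good to about 2 mm. A picture is of the moment at which its call begins. There is no depth.
A pose or a line that the arm cannot do raises robot.IKError and nothing moves.
- robot.job_done(): hands the job in, once; it reports no verdict.
The state is a dict: "clock": time; "q": joint angles; "qd": joint speeds; "effort": joint torques, N m; "position": TCP position; "eef_rot": TCP orientation; "wrist_force": force on the tool from outside, world axes, zero at the start; "moment": the same for the moment, N m; "gripper_width": opening from 0.0 (shut) to 1.0 (fully open).
Only numpy, scipy, OpenCV 4.12 (cv2) and the standard library are available. Lean on these libraries where they do the work, as an engineer would, in place of code of your own. Each camera call takes 0.05 s, during which the arm holds its last target.

### The job

An ink tub stands at the front of the shaker's plate, due for mixing: slide it gently back under the clamp until it sits fully home against both cradle rollers. Then wind the star knob on top of the clamp clockwise until the pressure pad is tight on the lid and the knob slips with a click, and stop there: one click is enough, and never go past two. Leave the tub clamped, let go, and leave the other things on the bench alone.

Things in the scene. Friction and masses are not known exactly. Their poses are not given: they have to be found in the camera images.
- shaker: bench paint shaker, fixed; grey housing 280 x 250 mm, carrying an aluminium plate 245 x 220 mm whose top is 68 mm above the bench. Origin: centre of its underside on the bench; x points to its back, so it is loaded from its -x side; y to the side, z up. The clamp stands over the plate at x = +30 mm
- tub_home (a point): point on top of the plate on the clamp axis (x = 30 mm in the shaker's frame): here is the centre of the tub's underside when the tub touches both cradle rollers. The rollers: grey, upright, free-running, 28 mm diameter, 40 mm high, their axes 34 mm behind (+x) and 58 mm either side (y) of this point; the tub pushed back against them centres itself
- crossbar (a point): middle of the top of the clamp's steel crossbar, 208 mm above the bench. The bar is 40 mm deep (x), 215 mm wide (y), 18 mm thick, its underside 190 mm above the bench, on two posts of 18 mm diameter at 92 mm either side of the clamp axis (y)
- tub: blue ink tub with white lid, 0.4 to 0.7 kg, loose on the plate in front of the cradle, 60 to 76 mm short of home and up to 12 mm to the side. Body 107 mm diameter, lid 112 mm diameter, 18 mm high, tight, standing 0 to 6.5 mm proud: 95 to 101.5 mm high in all. Origin: centre of its underside, z up. It slides on the plate with about 2 to 5 N
- pad: round pressure pad of the clamp, 84 mm diameter, 11 mm thick, hanging below the crossbar on the clamp axis; it moves straight up and down without turning. Origin: centre of its underside. It starts 2 to 9 mm above the tub's lid and comes down 24 mm per turn of the screw (3.8 mm per rad)
- screw: the clamp's screw with a round steel collar (40 mm diameter, 6 mm thick) just under the knob. Origin on the clamp axis 218 mm above the bench, z up along the axis. It turns but keeps its height; clockwise seen from above lowers the pad, and it stays where it is left. It turns with about 0.45 N m, and needs more once the pad presses on the lid
- knob: black six-lobed star knob over the screw, on the vertical clamp axis: 52 mm over the lobes, 26 mm high, from 231 to 257 mm above the bench, height constant, free all round. Origin: on the axis at its underside, z up. One lobe points along its x axis, the others every 60 degrees; valleys lie along its y axis and every 60 degrees from it; fingers closed there bed on the lobes 47 mm apart
- knob_mark (a point): dot on top of the lobe along the knob's x axis, 21 mm from the axis; it starts along the screw's x axis. A clutch lets the knob slip clockwise on the screw in clicks of 18 degrees (0.314 rad) once the pad is tight. Each click: torque climbs to about 0.65 N m, then drops suddenly. Read with the hand held still: 0 to 0.2 N m resisting before, 0.1 to 0.4 N m the other way just past the click
- tub_b: another ink tub (red, white lid, same size) standing on the bench; bystander. Origin: centre of its underside
- knife: ink spatula 240 mm long lying on the bench; bystander
- tape: roll of tape, 104 mm diameter, 36 mm high, lying on the bench; bystander
Things that resemble listed ones, but are neither listed nor needed, are in the scene too. Leave any black or green look-alike of the tub alone.

How it is judged:
By the outcome, as a careful person would: the job done as asked, in the order asked, and still so for the second after the job is handed in, with the robot touching nothing.
It also fails if it takes over 72 s, if anything falls off the work surface, if the arm or the gripper's body presses on something with over 40 N, if the wrist force passes 120 N, or if a joint passes its speed limit or range.

## Working session

There is one attempt and no reset: what is moved stays moved. The work goes in short steps, each a Python script; the robot and the scene stay as the last script left them, time stands still between calls to the robot, and variables do not carry over. Pictures are saved under pics/ and viewed, and the job is handed in when it is done.

```bash
ls; mkdir -p pics
python3 - <<'E'
from plant import robot
import cv2,numpy as np
for n in("scene","top"):
    r=robot.get_image(n); cv2.imwrite(f"pics/{n}0.png",cv2.cvtColor(r["frame"],cv2.COLOR_RGB2BGR))
    np.savez(f"{n}0.npz",**r); print({k:(v if k!="frame" else 0) for k,v in r.items()})
s=robot.state();print(s)
E
```

```text
pics
{'frame': 0, 'camera_matrix': array([[443.23249021,   0.        , 282.07095513],
       [  0.        , 443.23249021, 207.80511437],
       [  0.        ,   0.        ,   1.        ]]), 'T': array([[ 0.69644749, -0.40263144,  0.59401079,  1.29380607],
       [ 0.71746655,  0.37426172, -0.58751163, -0.78357195],
       [ 0.01423515,  0.83535387,  0.54952822,  0.8917885 ],
       [ 0.        ,  0.        ,  0.        ,  1.        ]])}
{'frame': 0, 'camera_matrix': array([[533.56887202,   0.        , 278.07596177],
       [  0.        , 533.56887202, 205.01603526],
       [  0.        ,   0.        ,   1.        ]]), 'T': array([[ 0.02012172,  0.99066046, -0.13485908,  0.3038879 ],
       [-0.99978323,  0.02065923,  0.00258738, -0.03047005],
       [ 0.0053493 ,  0.13477778,  0.99086141,  1.51303302],
       [ 0.        ,  0.        ,  0.        ,  1.        ]])}
{'clock': 0.1, 'q': array([-1.04048357,  0.50824204, -0.23750492,  1.5009964 ,  0.12569779,
        1.14891196, -0.15480167]), 'qd': array([-1.71646213e-04, -9.75820582e-04,  4.12896876e-04, -2.27306366e-03,
       -5.25935320e-04, -2.89674011e-04,  5.20753319e-05]), 'effort': array([-4.52873093e-03, -6.21844196e+01, -2.19476111e+00, -2.50201517e+01,
        1.25352741e-02,  7.84615375e-03, -1.54173199e-05]), 'position': array([0.25748816, 0.56900077, 0.22113556]), 'eef_rot': array([-6.62254070e-01, -3.07069673e+00,  2.42547317e-03]), 'wrist_force': array([ 0.79444976, -0.90008848, -0.18867842]), 'moment': array([-0.00840617, -0.00541324,  0.02323831]), 'gripper_width': 1.0012255351733876}
```

View pics/scene0.png

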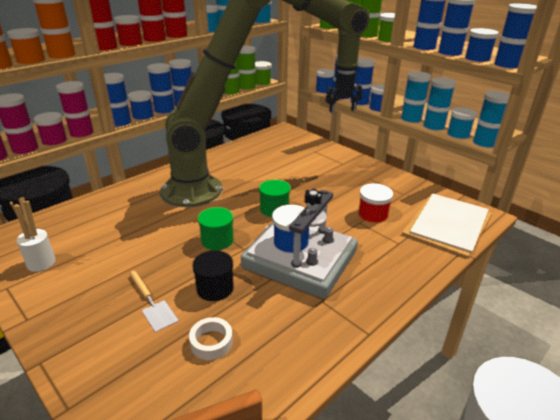

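View pics/top0.png

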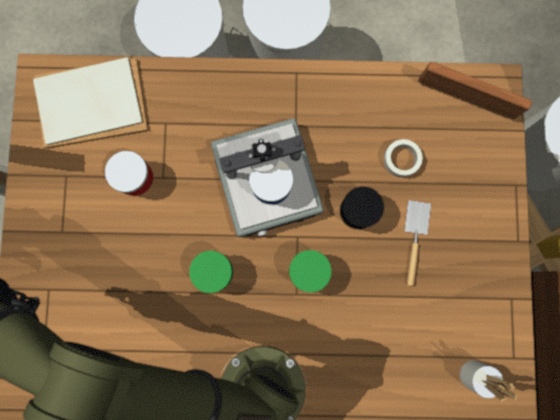

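Candidates for the tub in the top view are: blue tub with white lid on the plate at (271,182), red tub_b at (128,172), black at (362,207), green at (210,271) and (310,270). By the description it is the one on the plate. I'll check it in close crops.

Run:
```python
import cv2,numpy as np
a=cv2.imread("pics/top0.png")[110:245,200:335]; b=cv2.imread("pics/scene0.png")[175:300,230:370]
a=cv2.resize(a,None,fx=4,fy=4,interpolation=cv2.INTER_CUBIC)[:540,:400*2]
b=cv2.resize(b,None,fx=4,fy=4,interpolation=cv2.INTER_CUBIC)
cv2.imwrite("pics/ct0.png",a);cv2.imwrite("pics/cs0.png",b)
```

```text
(no output)
```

View pics/ct0.png

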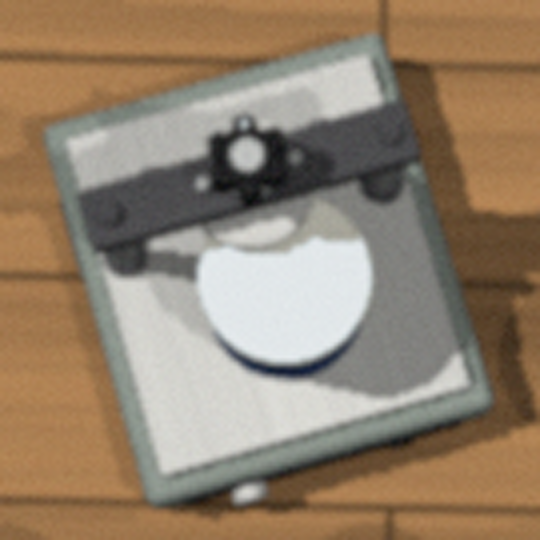

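View pics/cs0.png

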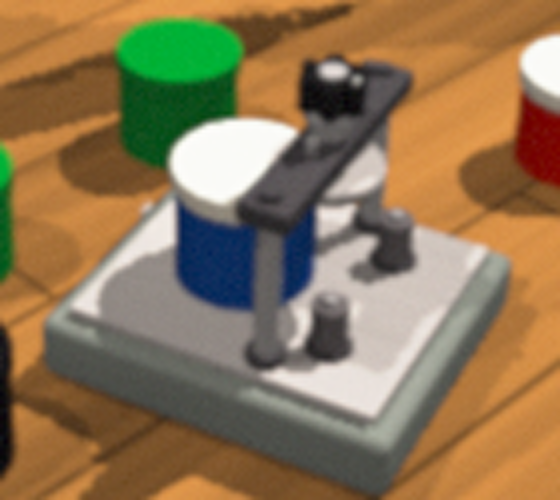

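```bash
cat > h.py <<'E'
import cv2,numpy as np
def load(n): return dict(np.load(n))
def ray(c,u,v):
    K=c["camera_matrix"];T=c["T"]
    d=np.array([(u-K[0,2])/K[0,0],-(v-K[1,2])/K[1,1],-1.0])
    return T[:3,3],T[:3,:3]@d
def onz(c,u,v,z):
    o,d=ray(c,u,v); return o+d*(z-o[2])/d[2]
def proj(c,p):
    K=c["camera_matrix"];T=c["T"]
    q=T[:3,:3].T@(np.asarray(p,float)-T[:3,3]); return np.array([K[0,2]+K[0,0]*q[0]/-q[2],K[1,2]+K[1,1]*q[1]/q[2]])
def two(c1,uv1,c2,uv2):
    o1,d1=ray(c1,*uv1);o2,d2=ray(c2,*uv2)
    t=np.linalg.lstsq(np.c_[d1,-d2],o2-o1,rcond=None)[0]
    a,b=o1+d1*t[0],o2+d2*t[1]; return (a+b)/2,np.linalg.norm(a-b)
E
python3 - <<'E'
from h import *
t=load("top0.npz");s=load("scene0.npz")
f=cv2.cvtColor(t["frame"],cv2.COLOR_RGB2BGR)
cv2.imwrite("pics/kt0.png",cv2.resize(f[128:178,225:300],None,fx=10,fy=10,interpolation=cv2.INTER_CUBIC))
g=cv2.cvtColor(s["frame"],cv2.COLOR_RGB2BGR)
cv2.imwrite("pics/ks0.png",cv2.resize(g[180:240,280:345],None,fx=10,fy=10,interpolation=cv2.INTER_CUBIC))
# plate+housing contour: not wood: use low saturation
hsv=cv2.cvtColor(f,cv2.COLOR_BGR2HSV)
m=((hsv[...,1]<75)).astype(np.uint8)*255
m[:115]=0;m[240:]=0;m[:,:205]=0;m[:,330:]=0
m=cv2.morphologyEx(m,cv2.MORPH_OPEN,np.ones((3,3)))
cs,_=cv2.findContours(m,cv2.RETR_EXTERNAL,cv2.CHAIN_APPROX_NONE)
c=max(cs,key=cv2.contourArea);r=cv2.minAreaRect(c);print(r)
for p in cv2.boxPoints(r): print(p,onz(t,*p,0.06))
# lid
l=((hsv[...,2]>215)&(hsv[...,1]<40)).astype(np.uint8)*255
l[:140]=0;l[210:]=0;l[:,:240]=0;l[:,305:]=0
n,lab,st,ce=cv2.connectedComponentsWithStats(l);print(st,ce)
E
```

```text
((267.31402587890625, 179.3582763671875), (105.28938293457031, 90.82671356201172), 73.83549499511719)
[209.03995 141.43771] [0.67671794 0.16202512 0.06      ]
[296.27597  116.151924] [ 0.75490538 -0.08036738  0.06      ]
[325.5881  217.27884] [ 0.47044902 -0.16515594  0.06      ]
[238.35208 242.56464] [0.39629846 0.07173583 0.06      ]
[[     0      0    560    420 234171]
 [   250    170     42     30    974]
 [   253    199      2      2      2]
 [   253    203      1      1      1]
 [   256    202      1      1      1]
 [   243    207      2      2      2]
 [   261    207      1      1      1]
 [   265    206     18      4     43]
 [   240    209      1      1      1]
 [   250    208      1      1      1]
 [   252    209      1      1      1]
 [   256    208      1      1      1]
 [   262    209      1      1      1]] [[279.53815374 209.60683432]
 [271.         183.93531828]
 [253.5        199.5       ]
 [253.         203.        ]
 [256.         202.        ]
 [243.5        207.5       ]
 [261.         207.        ]
 [271.93023256 207.81395349]
 [240.         209.        ]
 [250.         208.        ]
 [252.         209.        ]
 [256.         208.        ]
 [262.         209.        ]]
```

View pics/kt0.png

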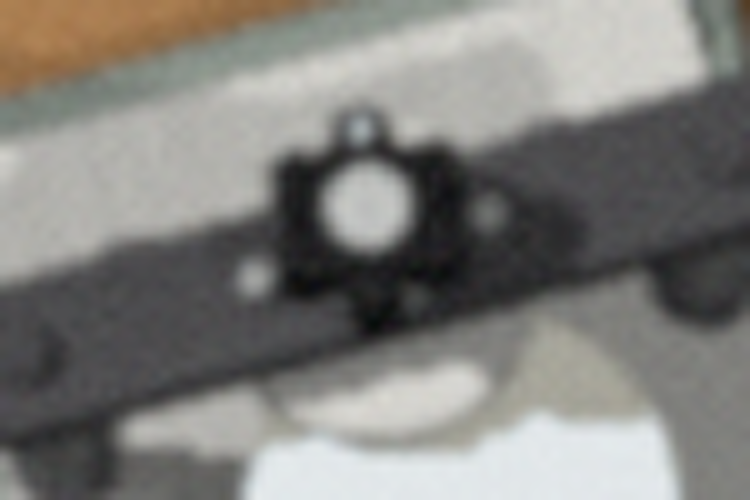

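View pics/ks0.png

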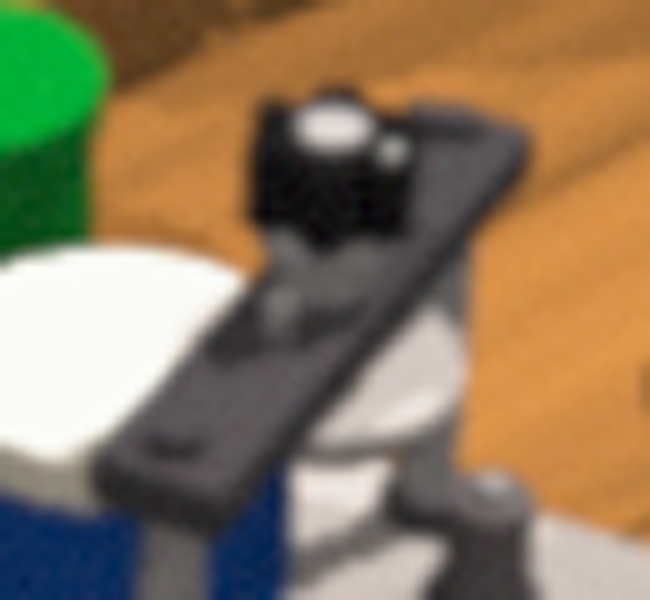

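Run:
```python
from h import *
t=load("top0.npz");s=load("scene0.npz")
T=lambda x,y:((x+.5)/10-.5+225,(y+.5)/10-.5+128)
S=lambda x,y:((x+.5)/10-.5+280,(y+.5)/10-.5+180)
print("cap two",two(t,T(366,206),s,S(336,126)))
print("mark two",two(t,T(361,128),s,S(393,150)))
a=onz(t,*T(366,206),.257);b=onz(t,*T(361,128),.257);print("cap",a,"mark",b,np.linalg.norm(b-a)*1e3,np.degrees(np.arctan2(*(b-a)[[1,0]])))
for p in [(255,275),(488,210)]:
  for z in(.21,.23): print("pin",onz(t,*T(*p),z),proj(s,onz(t,*T(*p),z)))
print(two(t,T(488,210),s,S(282,295)),two(t,T(255,275),s,S(282,295)))
print(two(t,T(255,275),s,S(393,150)))
# bar edges in ct0 crop (x4, offset 200,110)
C=lambda x,y:((x+.5)/4-.5+200,(y+.5)/4-.5+110)
for p in[(80,195),(405,105),(417,157),(97,248)]: print("bar",onz(t,*C(*p),.208))
print("mid",np.mean([onz(t,*C(*p),.208) for p in[(80,195),(405,105),(417,157),(97,248)]],0))
for p in[(66,138),(380,53),(470,385),(160,475)]: print("plate",onz(t,*C(*p),.068))
for p in[(47,130),(380,37),(492,405),(152,503)]: print("hous",onz(t,*C(*p),.06))
print("lid", [onz(t,*C(x,278),.167) for x in(198,372)],onz(t,*C(290,365),.167))
```

```text
cap two (array([0.61186627, 0.00986118, 0.25912949]), np.float64(0.0002975818077237379))
mark two (array([0.63113204, 0.01161748, 0.25932536]), np.float64(0.0005434206909447664))
cap [0.61228312 0.00982122 0.257     ] mark [0.63154263 0.01149893 0.257     ] 19.332443487664012 4.978520264256705
pin [0.60559983 0.03859034 0.21      ] [317.37191481 202.46366404]
pin [0.60096891 0.03753035 0.23      ] [316.31632112 196.02055855]
pin [ 0.62345303 -0.01919042  0.21      ] [308.13191307 212.72033602]
pin [ 0.61854809 -0.01936355  0.23      ] [307.11868473 205.95498667]
(array([ 0.62095215, -0.01911783,  0.22084987]), np.float64(0.0004550671223099438)) (array([0.5992424 , 0.02822425, 0.1921535 ]), np.float64(0.03028617413443635))
(array([0.60283344, 0.0401228 , 0.23392581]), np.float64(0.007731426443984007))
bar [0.59595759 0.1143873  0.208     ]
bar [ 0.6580377  -0.08763802  0.208     ]
bar [ 0.62474899 -0.0956334   0.208     ]
bar [0.56252744 0.10264655 0.208     ]
mid [0.61031793 0.00844061 0.208     ]
plate [0.66744356 0.1410385  0.068     ]
plate [ 0.73293994 -0.07578398  0.068     ]
plate [ 0.50041742 -0.14101777  0.068     ]
plate [0.43436972 0.06887947 0.068     ]
hous [0.67489124 0.15543963 0.06      ]
hous [ 0.7469023 -0.0758501  0.06     ]
hous [ 0.48796942 -0.15687493  0.06      ]
hous [0.41584278 0.07430751 0.06      ]
lid [array([0.55247366, 0.04152317, 0.167     ]), array([ 0.55482742, -0.06992257,  0.167     ])] [ 0.4974191 -0.0186076  0.167    ]
```

```bash
cat >> h.py <<'E'
from scipy.spatial.transform import Rotation as R
AX=np.array([.612,.0092]); TUB=np.array([.5534,-.0142])
def pose(psi,th=0.0,flip=False):
    p=np.array([np.cos(psi),np.sin(psi),0]);up=np.array([0,0,1.])
    z=-np.cos(th)*up+np.sin(th)*p; x=np.cos(th)*p+np.sin(th)*up; y=np.cross(z,x)
    if flip: x,y=-x,-y
    return R.from_matrix(np.c_[x,y,z]).as_rotvec()
d=AX-TUB; PSI=np.arctan2(d[1],d[0]); P=np.array([np.cos(PSI),np.sin(PSI)])
TH=np.radians(35)
E
python3 - <<'E'
from h import *
from plant import robot
pre=np.r_[TUB-P*(.0535+.02+.0233),.1205]; end=np.r_[AX-P*(.0535+.0233),.1205]
for fl in(False,True):
    r=pose(PSI,TH,fl)
    print(fl,[robot.inverse_kinematics(p,r) for p in(pre+[0,0,.17],pre,end)])
print(pre,end)
# winding: q7 over jaw angles; knob angle 5deg
for k in range(12):
    psi=np.radians(5+30*k-180)
    if k%2==0: print(k,np.degrees(psi),robot.inverse_kinematics([AX[0],AX[1],.30],pose(psi)))
E
```

```text
False [array([-0.3628294 , -0.03364278,  0.70805729,  2.23780079, -0.72866182,
        0.57529797, -0.28948105]), None, array([ 0.53152846,  0.40972673, -0.43973218,  2.37855287,  3.90151849,
        0.19593281,  1.33446556])]
True [array([-1.10101867, -0.19527444,  1.25932222,  2.24072331, -0.30985782,
        0.45839111,  2.39661736]), None, array([ 0.90746737,  0.54732264, -1.02210954,  2.37561556,  2.138488  ,
        0.23137446, -0.04765041])]
[ 0.46350231 -0.05009771  0.1205    ] [ 0.54067621 -0.01928083  0.1205    ]
0 -175.0 [ 0.01829603  0.43463755 -0.11902736  1.40032089  0.05177961  1.30967461
  1.5549292 ]
2 -115.0 [ 0.17676808  0.44985652 -0.38047558  1.39799091  0.16724524  1.32545486
  2.49533905]
4 -55.0 [-0.63909496  0.65354568  1.15157051  1.40930624 -0.59338399  1.45391568
 -2.03202147]
6 5.0 [-0.35890323  0.4731842   0.5110388   1.4057918  -0.23202274  1.32235769
 -1.32146278]
8 65.0 [-0.29021758  0.4569572   0.39008563  1.40483262 -0.17436284  1.31376185
 -0.32832585]
10 125.00000000000001 [-0.16011641  0.43877612  0.17158735  1.40295677 -0.07522425  1.30623803
  0.62606098]
```

Run:
```python
from h import *
from plant import robot
for deg in(10,15,20,25):
  th=np.radians(deg);off=.025*np.sin(th)+.011*np.cos(th);z=.098+.025*np.cos(th)
  pre=np.r_[TUB-P*(.0535+.02+off),z]; end=np.r_[AX-P*(.0535+off),z]
  for fl in(False,True):
    r=pose(PSI,th,fl)
    print(deg,fl,[None if q is None else q.round(2) for q in[robot.inverse_kinematics(p,r) for p in(pre+[0,0,.17],pre,end)]])
```

```text
10 False [array([-0.31,  0.14,  0.48,  1.89, -0.18,  0.99, -0.93]), array([-0.22,  0.36,  0.45,  2.17, -0.49,  0.55, -0.59]), array([-0.25,  0.45,  0.4 ,  2.  , -0.45,  0.62, -0.73])]
10 True [array([-0.16,  0.13,  0.31,  1.89, -0.15,  0.99,  2.17]), array([ 0.22,  0.33, -0.15,  2.16, -0.07,  0.49,  2.09]), array([ 0.18,  0.43, -0.21,  1.99,  0.04,  0.57,  1.91])]
15 False [array([-0.28,  0.09,  0.48,  1.96, -0.23,  0.89, -0.87]), array([-0.22,  0.34,  0.5 ,  2.24, -0.72,  0.48, -0.33]), array([-0.18,  0.42,  0.34,  2.08, -0.56,  0.5 , -0.6 ])]
15 True [array([-0.24,  0.09,  0.44,  1.96, -0.23,  0.89,  2.26]), array([ 0.33,  0.31, -0.23,  2.24, -0.15,  0.37,  2.2 ]), array([ 0.21,  0.4 , -0.21,  2.07, -0.05,  0.44,  2.03])]
20 False [array([-0.26,  0.05,  0.49,  2.03, -0.31,  0.8 , -0.79]), array([-0.33,  0.37,  0.72,  2.32, -1.11,  0.52,  0.11]), array([-0.07,  0.39,  0.23,  2.16, -0.72,  0.38, -0.42])]
20 True [array([-0.41,  0.05,  0.64,  2.03, -0.32,  0.8 ,  2.38]), array([ 0.53,  0.31, -0.43,  2.31, -0.17,  0.25,  2.25]), array([ 0.33,  0.39, -0.32,  2.15, -0.07,  0.3 ,  2.07])]
25 False [array([-0.26,  0.02,  0.52,  2.1 , -0.41,  0.71, -0.66]), array([ 0.47,  0.3 , -0.28,  2.38, -0.99,  0.19, -0.02]), array([ 0.23,  0.37, -0.14,  2.23, -0.78,  0.21, -0.34])]
25 True [array([-0.69,  0.02,  0.96,  2.1 , -0.43,  0.72,  2.5 ]), array([ 1.  ,  0.43, -1.03,  2.38,  0.97,  0.21,  1.11]), array([ 0.69,  0.45, -0.78,  2.23,  0.72,  0.22,  1.3 ])]
```

Using 15° tilt: close the fingers, go above the pre-push point, and descend with a force guard.

```bash
cat >> h.py <<'E'
TH=np.radians(15);OFF=.025*np.sin(TH)+.011*np.cos(TH);Z=.098+.025*np.cos(TH)
E
python3 - <<'E'
from h import *
from plant import robot
r=pose(PSI,TH)
pre=np.r_[TUB-P*(.0535+.02+OFF),Z]
c=robot.state()["clock"]
robot.grasp(20);print(robot.state()["clock"])
robot.move_ptp(pre+[0,0,.17],r);s=robot.state();print(s["clock"],s["position"],s["q"])
print(robot.move_l(pre,v=.12,stop_force=10));s=robot.state();print(s["clock"],s["position"],pre,s["wrist_force"],s["gripper_width"])
for n in("scene","top"):
    i=robot.get_image(n);np.savez(f"{n}1.npz",**i)
    f=cv2.cvtColor(i["frame"],cv2.COLOR_RGB2BGR)
    f=f[90:260,180:350] if n=="top" else f[130:300,200:370]
    cv2.imwrite(f"pics/{n}1.png",cv2.resize(f,None,fx=3,fy=3,interpolation=cv2.INTER_CUBIC))
a,b=cv2.imread("pics/top1.png"),cv2.imread("pics/scene1.png")
cv2.imwrite("pics/both1.png",cv2.resize(np.hstack([a,b]),(800,400)))
E
```

```text
0.8667
3.2083 [ 0.46961215 -0.04667202  0.29195915] [-0.28137106  0.09055272  0.47750384  1.95832976 -0.23428363  0.89431188
 -0.87053218]
False
4.775 [ 0.46959169 -0.04789015  0.12262601] [ 0.46926425 -0.04779687  0.12214815] [-0.14793374 -0.44359393 -0.99456864] -0.0022792600735563142
```

View pics/both1.png

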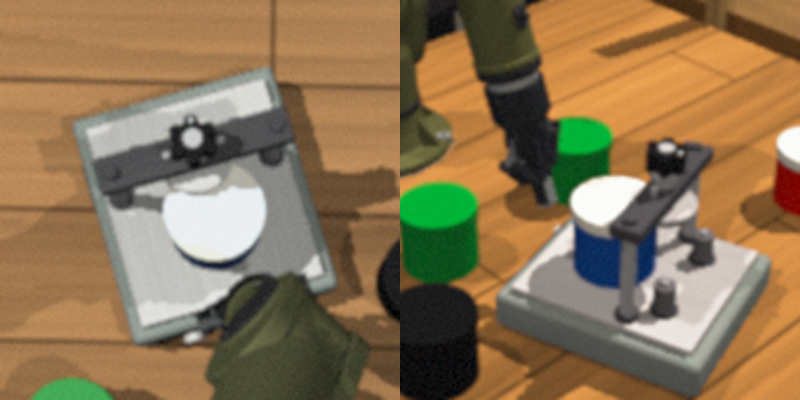

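The hand stands in front of the tub (tub lid at about (214,220) left panel) with a gap, and touches nothing. Now the gentle push.

Run:
```python
from h import *
from plant import robot
tgt=lambda e:np.r_[AX-P*(.0535+OFF-e),Z]
def rep(l,x):
    s=robot.state();print(l,x,round(s["clock"],2),"short mm",((AX-P*(.0535+OFF)-s["position"][:2])@P*1e3).round(1),s["wrist_force"].round(2))
rep("a",robot.move_l(tgt(-.012),v=.04,stop_force=12))
rep("b",robot.move_l(tgt(.010),v=.012,stop_force=9))
for n in("scene","top"):
    i=robot.get_image(n);np.savez(f"{n}2.npz",**i)
    f=cv2.cvtColor(i["frame"],cv2.COLOR_RGB2BGR)
    f=f[90:260,180:350] if n=="top" else f[130:300,200:370]
    cv2.imwrite(f"pics/{n}2.png",cv2.resize(f,None,fx=3,fy=3,interpolation=cv2.INTER_CUBIC))
a,b=cv2.imread("pics/top2.png"),cv2.imread("pics/scene2.png")
cv2.imwrite("pics/both2.png",cv2.resize(np.hstack([a,b]),(800,400)))
```

```text
a False 6.8 short mm 12.1 [-1.72 -0.42 -1.41]
b False 8.78 short mm -9.9 [-2.94 -0.44 -0.26]
```

View pics/both2.png

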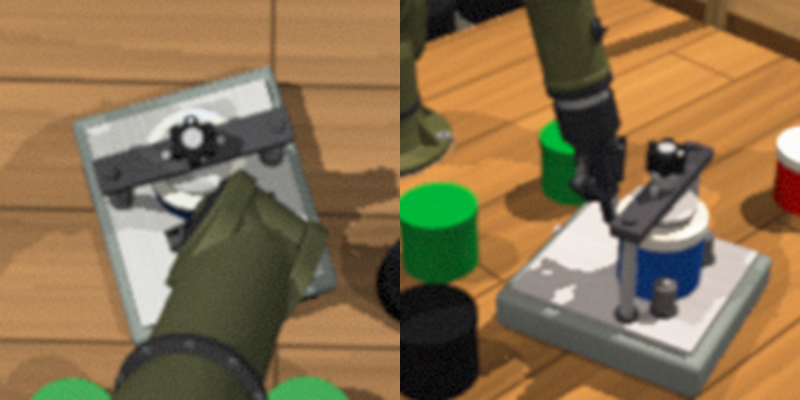

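Run:
```python
from h import *
from plant import robot
tgt=lambda e:np.r_[AX-P*(.0535+OFF-e),Z]
def rep(l,x):
    s=robot.state();print(l,x,round(s["clock"],2),"past mm",-((AX-P*(.0535+OFF)-s["position"][:2])@P*1e3).round(1),s["wrist_force"].round(2),s["moment"].round(2))
for e in(.013,.016,.019):
    x=robot.move_l(tgt(e),v=.01,stop_force=8);rep(e,x)
    if x:break
    f=robot.state()["wrist_force"]
    if np.hypot(*f[:2])>9:break
```

```text
0.013 True 9.16 past mm 10.0 [-0.62 -0.21 -0.18] [-0.11  0.31 -0.01]
```

Run:
```python
from h import *
from plant import robot
tgt=lambda e:np.r_[AX-P*(.0535+OFF-e),Z]
def rep(l,x):
    s=robot.state();print(l,x,round(s["clock"],2),"past mm",-((AX-P*(.0535+OFF)-s["position"][:2])@P*1e3).round(2),s["wrist_force"].round(2),s["moment"].round(2))
for k in range(2):
    x=robot.move_l(tgt(.013),v=.008,stop_force=10);rep(k,x);robot.pause(.1);rep("still",0)
robot.move_l(tgt(-.075),v=.15)
rep("back",0)
i=robot.get_image("scene");np.savez("scene3.npz",**i)
f=cv2.cvtColor(i["frame"],cv2.COLOR_RGB2BGR)[150:300,230:380]
cv2.imwrite("pics/scene3.png",cv2.resize(f,None,fx=4,fy=4,interpolation=cv2.INTER_CUBIC))
```

```text
0 False 9.85 past mm 10.58 [-8.34 -3.01  3.09] [-0.61  1.81  0.05]
still 0 9.95 past mm 10.58 [-8.09 -2.99  2.84] [-0.61  1.82  0.01]
1 False 10.2 past mm 10.58 [-7.89 -2.01  3.42] [-0.61  1.86  0.03]
still 0 10.3 past mm 10.62 [-7.93 -2.77  3.34] [-0.67  1.83  0.06]
back 0 11.03 past mm -73.57 [-0.19 -0.77  0.11] [-0.09  0.18 -0.02]
```

View pics/scene3.png

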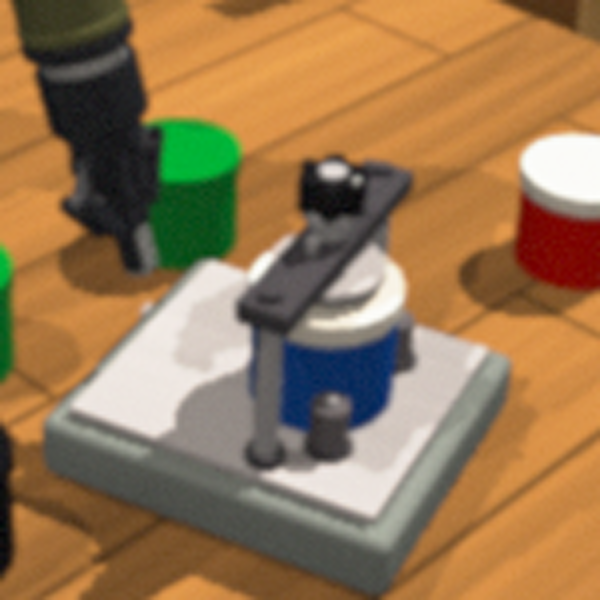

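Solid stop at about 9 N, and the tub looks to be at the rollers. I'll check the lid's position against the predicted home outline.

Run:
```python
from h import *
s=load("scene3.npz")
f=cv2.cvtColor(s["frame"],cv2.COLOR_RGB2BGR);hsv=cv2.cvtColor(f,cv2.COLOR_BGR2HSV)
m=((hsv[...,0]>100)&(hsv[...,0]<130)&(hsv[...,1]>140)&(hsv[...,2]>50)).astype(np.uint8)
m[:215]=0;m[265:]=0;m[:,:285]=0;m[:,340:]=0
for v in range(232,256,3):
    c=np.where(m[v])[0]; print(v,c.min(),c.max(),end=' | ') if len(c) else 0
print()
a=np.linspace(0,2*np.pi,721)
def sil(cx,cy,v0):
    # left/right silhouette columns of body at row v0
    zs=np.linspace(.068,.15,60);pts=np.array([proj(s,[cx+.0535*np.cos(t),cy+.0535*np.sin(t),z]) for z in zs for t in a[::2]])
    k=abs(pts[:,1]-v0)<.6; return pts[k,0].min().round(1),pts[k,0].max().round(1)
Y=np.radians(16.8);ex=np.array([np.cos(Y),np.sin(Y)]);ey=np.array([-ex[1],ex[0]])
for dx,dy in[(0,0),(-.004,0),(0,.004),(0,-.004)]:
    c=AX+ex*dx+ey*dy; print(dx,dy,[sil(*c,v) for v in(238,244,250)])
```

```text
235 325 328 | 238 301 328 | 241 301 328 | 244 301 326 | 247 301 326 | 250 301 325 | 253 301 323 | 
0 0 [(np.float64(292.0), np.float64(328.6)), (np.float64(291.8), np.float64(328.0)), (np.float64(292.3), np.float64(327.4))]
-0.004 0 [(np.float64(290.7), np.float64(327.3)), (np.float64(290.6), np.float64(326.7)), (np.float64(291.3), np.float64(326.1))]
0 0.004 [(np.float64(292.6), np.float64(329.0)), (np.float64(292.4), np.float64(328.5)), (np.float64(293.3), np.float64(327.8))]
0 -0.004 [(np.float64(291.3), np.float64(328.1)), (np.float64(291.1), np.float64(327.5)), (np.float64(291.4), np.float64(327.0))]
```

Run:
```python
from h import *
from plant import robot
Y=np.radians(16.8);p=np.array([np.cos(Y),np.sin(Y)]);r=pose(Y,TH)
tgt=lambda e:np.r_[AX-p*(.0535+OFF-e),Z]
def rep(l,x):
    s=robot.state();print(l,x,round(s["clock"],2),"past mm",-((AX-p*(.0535+OFF)-s["position"][:2])@p*1e3).round(2),s["wrist_force"].round(2),s["moment"].round(2))
robot.move_l(tgt(-.02),v=.1,rot=r);rep("pre",0)
rep("1",robot.move_l(tgt(.006),v=.06,stop_force=10))
x=robot.move_l(tgt(.0135),v=.01,stop_force=12);rep("2",x);robot.pause(.1);rep("still",0)
robot.move_l(tgt(-.04),v=.15)
q=robot.state()["position"].copy();q[2]=.36;q[:2]-=p*.06
try: robot.move_l(q,v=.25)
except robot.IKError as e: print(e); q[:2]+=p*.05; robot.move_l(q,v=.25)
rep("up",0)
for n in("scene","top"):
    i=robot.get_image(n);np.savez(f"{n}4.npz",**i)
    f=cv2.cvtColor(i["frame"],cv2.COLOR_RGB2BGR)
    f=f[90:260,180:350] if n=="top" else f[130:300,200:370]
    cv2.imwrite(f"pics/{n}4.png",cv2.resize(f,None,fx=3,fy=3,interpolation=cv2.INTER_CUBIC))
a,b=cv2.imread("pics/top4.png"),cv2.imread("pics/scene4.png")
cv2.imwrite("pics/both4.png",cv2.resize(np.hstack([a,b]),(800,400)))
```

```text
pre 0 11.79 past mm -20.42 [-0.76 -1.08 -0.41] [-0.1   0.27  0.01]
1 False 12.38 past mm 5.92 [ 0.54 -0.62 -0.77] [-0.08  0.22 -0.04]
2 True 13.05 past mm 9.92 [ 0.12 -0.06  0.36] [-0.13  0.33 -0.05]
still 0 13.15 past mm 9.97 [-0.9  -1.09  0.65] [-0.1   0.35  0.  ]
up 0 14.77 past mm -99.2 [ 0.23  0.47 -0.75] [-0.09  0.29 -0.04]
```

View pics/both4.png

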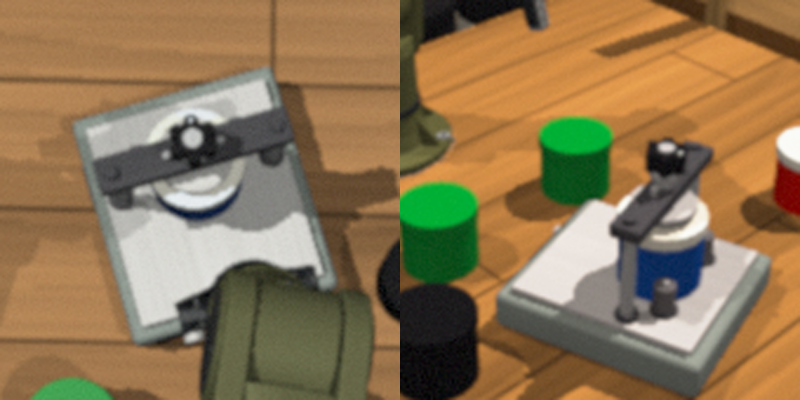

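Run:
```python
from h import *
t=load("top4.npz");f=cv2.cvtColor(t["frame"],cv2.COLOR_RGB2BGR)[120:190,225:300]
g=cv2.resize(f,None,fx=8,fy=8,interpolation=cv2.INTER_CUBIC)
for z,c in((.167,(0,0,255)),):
  for a in np.linspace(0,2*np.pi,72):
    u=proj(t,[AX[0]+.056*np.cos(a),AX[1]+.056*np.sin(a),z]);cv2.circle(g,tuple(((u-[225,120]+.5)*8-.5).astype(int)),1,c,-1)
cv2.imwrite("pics/lid4.png",g)
```

```text
(no output)
```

View pics/lid4.png

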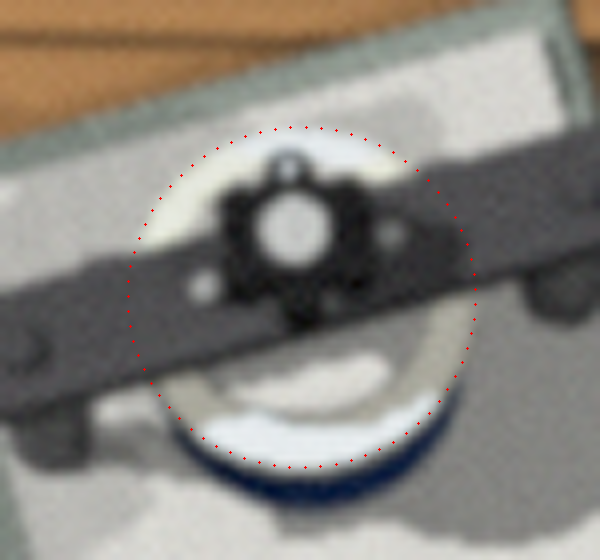

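The lid sits right on the predicted home circle. On to the knob: jaws on the valley pair with joint 7 near its upper end, so that the whole wind is clockwise.

Run:
```python
from h import *
from plant import robot
def rep(l):
    s=robot.state();print(l,round(s["clock"],2),s["position"].round(4),s["q"].round(3),s["wrist_force"].round(2),s["moment"].round(3),round(s["gripper_width"],3))
r=pose(np.radians(-115))
robot.gripper_open();rep("open")
robot.move_ptp([*AX,.32],r);rep("above")
print(robot.move_l([*AX,.252],v=.08,stop_force=6));rep("down")
i=robot.get_image("scene");f=cv2.cvtColor(i["frame"],cv2.COLOR_RGB2BGR)[130:270,240:400]
cv2.imwrite("pics/s5.png",cv2.resize(f,None,fx=4,fy=4,interpolation=cv2.INTER_CUBIC))
```

```text
open 15.65 [ 0.4496 -0.04    0.36  ] [-0.469 -0.01   0.583  1.858 -0.111  1.059 -1.12 ] [0.26 0.43 0.34] [-0.073  0.282 -0.021] 1.001
above 18.38 [0.6119 0.0095 0.32  ] [ 0.571  0.638 -1.225  1.353  0.595  1.547  2.112] [ 0.08  0.1  -0.09] [-0.039 -0.073  0.028] 0.999
False
down 19.38 [0.6122 0.0094 0.2525] [ 0.579  0.685 -1.203  1.48   0.641  1.413  2.059] [ 0.6  -0.2  -0.35] [-0.019 -0.011  0.008] 1.003
```

View pics/s5.png

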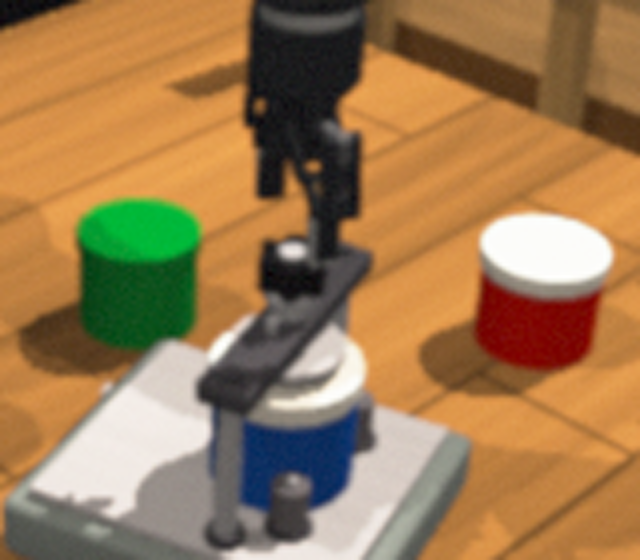

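Run:
```python
from h import *
s=load("scene4.npz");j=np.array([np.cos(np.radians(-25)),np.sin(np.radians(-25))])
for k in(-.0425,-.057,.0425,.057):
  for z in(.23,.243,.27): print(k,z,((proj(s,[*(AX+j*k),z])-[240,130]+.5)*4-.5).round())
```

```text
-0.0425 0.23 [268. 256.]
-0.0425 0.243 [269. 240.]
-0.0425 0.27 [271. 207.]
-0.057 0.23 [261. 246.]
-0.057 0.243 [262. 230.]
-0.057 0.27 [263. 198.]
0.0425 0.23 [315. 318.]
0.0425 0.243 [316. 302.]
0.0425 0.27 [319. 268.]
0.057 0.23 [324. 330.]
0.057 0.243 [325. 314.]
0.057 0.27 [327. 279.]
```

Run:
```python
from h import *
from plant import robot
for n in("scene","top"):
    i=robot.get_image(n);np.savez(f"{n}5.npz",**i)
    f=cv2.cvtColor(i["frame"],cv2.COLOR_RGB2BGR)
    f=f[150:225,280:345] if n=="scene" else f[115:190,230:295]
    g=cv2.resize(f,None,fx=6,fy=6,interpolation=cv2.INTER_CUBIC)
    g=(255*(g/255.)**.5).astype(np.uint8);cv2.imwrite(f"pics/{n}5.png",g)
cv2.imwrite("pics/both5.png",np.hstack([cv2.imread("pics/top5.png"),cv2.imread("pics/scene5.png")]))
```

```text
(no output)
```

View pics/both5.png

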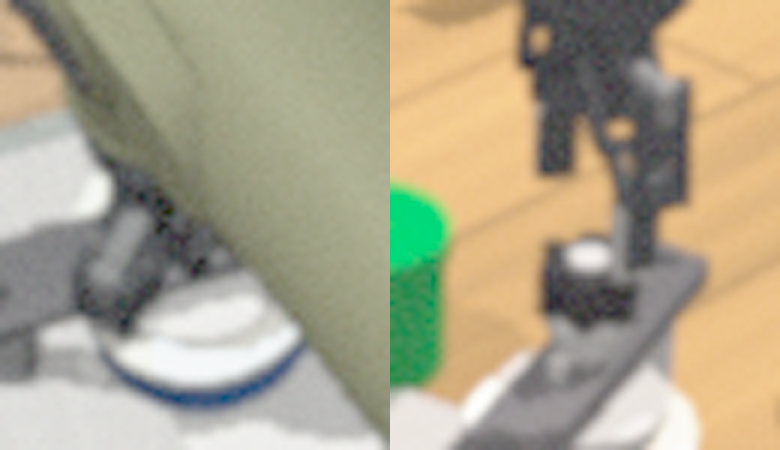

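Run:
```python
from h import *
s=load("scene3.npz")
c=np.r_[AX-P*(.0535+OFF+.0736),Z]; zz=np.r_[np.sin(TH)*P,-np.cos(TH)]
for d in(-.03,-.01,0,.01,.025): print(d,((proj(s,c+zz*d)-[230,150]+.5)*4-.5).round())
f=cv2.cvtColor(s["frame"],cv2.COLOR_RGB2BGR)[180:240,235:300]
g=cv2.resize(f,None,fx=8,fy=8,interpolation=cv2.INTER_CUBIC);g=(255*(g/255.)**.5).astype(np.uint8)
for d in(-.03,-.02,-.01,0,.01,.02): cv2.circle(g,tuple(((proj(s,c+zz*d)-[235,180]+.5)*8-.5).astype(int)),3,(0,0,255),-1)
cv2.imwrite("pics/tip3.png",g)
```

```text
-0.03 [136. 248.]
-0.01 [142. 271.]
0 [146. 283.]
0.01 [149. 294.]
0.025 [153. 311.]
```

View pics/tip3.png

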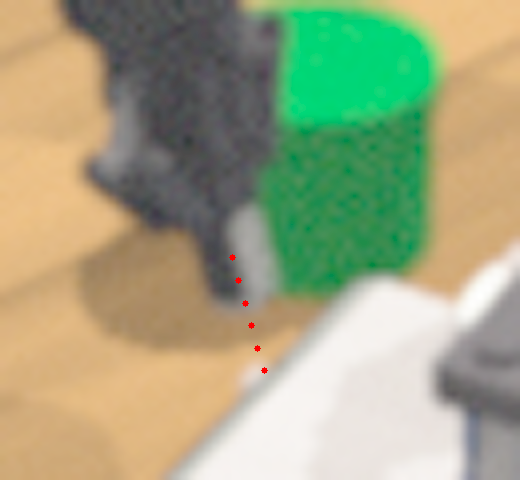

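Overlays show that the real fingertips end about 8 mm behind the reported TCP, where I expected 25 mm ahead. The first push also reached its stop about 10 mm late, which fits. So I lower by 30 mm under guard and look again.

Run:
```python
from h import *
from plant import robot
def rep(l):
    s=robot.state();print(l,round(s["clock"],2),s["position"].round(4),s["q"].round(3),s["wrist_force"].round(2),s["moment"].round(3),round(s["gripper_width"],3))
print(robot.move_l([*AX,.2235],v=.04,stop_force=5));rep("down")
for n in("scene","top"):
    i=robot.get_image(n);np.savez(f"{n}6.npz",**i)
    f=cv2.cvtColor(i["frame"],cv2.COLOR_RGB2BGR)
    f=f[150:225,280:345] if n=="scene" else f[115:190,230:295]
    g=cv2.resize(f,None,fx=6,fy=6,interpolation=cv2.INTER_CUBIC)
    g=(255*(g/255.)**.5).astype(np.uint8);cv2.imwrite(f"pics/{n}6.png",g)
cv2.imwrite("pics/both6.png",np.hstack([cv2.imread("pics/top6.png"),cv2.imread("pics/scene6.png")]))
```

```text
False
down 20.38 [0.6121 0.0093 0.2237] [ 0.577  0.707 -1.189  1.527  0.665  1.36   2.035] [0.63 0.78 0.51] [ 0.043 -0.061 -0.062] 1.003
```

View pics/both6.png

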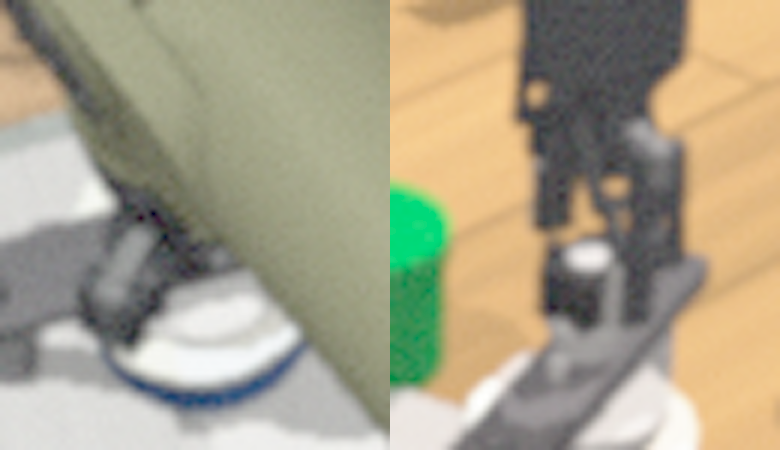

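Run:
```python
from h import *
from plant import robot
def rep(l):
    s=robot.state();print(l,round(s["clock"],2),s["position"].round(4),s["q"].round(4),s["wrist_force"].round(2),s["moment"].round(3),round(s["gripper_width"],3))
print(robot.move_l([*AX,.2195],v=.04,stop_force=5));rep("down")
robot.grasp(60);rep("grasp")
i=robot.get_image("scene");np.savez("scene7.npz",**i)
f=cv2.cvtColor(i["frame"],cv2.COLOR_RGB2BGR)[150:225,280:345]
g=cv2.resize(f,None,fx=8,fy=8,interpolation=cv2.INTER_CUBIC);g=(255*(g/255.)**.5).astype(np.uint8);cv2.imwrite("pics/s7.png",g)
```

```text
False
down 20.73 [0.6119 0.0091 0.2192] [ 0.5767  0.711  -1.1866  1.5342  0.6683  1.3528  2.0319] [0.31 0.01 0.12] [ 0.008  0.023 -0.035] 1.003
grasp 21.19 [0.6116 0.0095 0.22  ] [ 0.5768  0.7101 -1.1876  1.5337  0.6677  1.3539  2.0321] [-3.85  0.2   5.31] [-0.082  0.727  0.164] 0.533
```

View pics/s7.png

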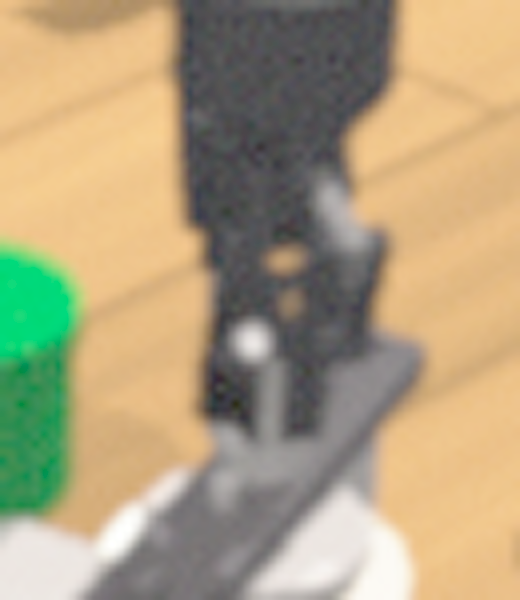

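Run:
```python
from h import *
s=load("scene7.npz");j=np.array([np.cos(np.radians(-25)),np.sin(np.radians(-25))])
print(((272+.5)/8-.5+280,(440+.5)/8-.5+150),((305+.5)/8-.5+280,(437+.5)/8-.5+150))
for k in(.0235,.034):
  for z in(.215,.22,.225,.23,.235): print(k,z,proj(s,[*(AX+j*k),z]).round(1))
```

```text
(313.5625, 204.5625) (317.6875, 204.1875)
0.0235 0.215 [315.4 210.1]
0.0235 0.22 [315.5 208.6]
0.0235 0.225 [315.6 207.1]
0.0235 0.23 [315.7 205.6]
0.0235 0.235 [315.8 204.1]
0.034 0.215 [316.9 212.2]
0.034 0.22 [317.  210.6]
0.034 0.225 [317.1 209.1]
0.034 0.23 [317.2 207.6]
0.034 0.235 [317.3 206. ]
```

Bedded: opening 45 mm, tips at z of about 0.233, clear of the pins. Small test turn to check direction, timing and moment sign.

```bash
cat >> h.py <<'E'
def yaw(s): 
    m=R.from_rotvec(s["eef_rot"]).as_matrix(); return np.degrees(np.arctan2(m[1,0],m[0,0]))
def line(s,l=""): print(l,"t%.2f q7 %.3f yaw %.1f Mz %.3f"%(s["clock"],s["q"][6],yaw(s),s["moment"][2]),s["moment"][:2].round(2),s["wrist_force"].round(1),s["position"].round(4),"w%.3f"%s["gripper_width"])
E
python3 - <<'E'
from h import *
from plant import robot
s=robot.state();line(s,"0");q=s["q"].copy()
np.save("q0.npy",q)
for d in(.08,.16,.4):
    t=q.copy();t[6]-=d;robot.move_j(t);line(robot.state(),d)
E
```

```text
0 t21.24 q7 2.032 yaw -115.0 Mz 0.154 [-0.03  0.81] [-3.8 -1.   6. ] [0.6116 0.0095 0.22  ] w0.533
0.08 t21.49 q7 1.954 yaw -119.4 Mz -0.001 [-0.08  0.37] [-1.2 -1.   2.7] [0.6116 0.0095 0.2201] w0.532
0.16 t21.74 q7 1.875 yaw -124.0 Mz 0.043 [0.01 0.44] [-1.9 -0.4  3.3] [0.6115 0.0095 0.2201] w0.529
0.4 t22.08 q7 1.638 yaw -137.5 Mz 0.010 [0.09 0.63] [-2.7 -0.8  3.6] [0.6115 0.0096 0.2201] w0.536
```

Run:
```python
from h import *
from plant import robot
q=np.load("q0.npy");d=.4
def read():
    m=[]
    for _ in range(3):
        robot.pause(.025);m.append(robot.state()["moment"][2])
    return np.mean(m)
while d<2.2:
    d+=.07;t=q.copy();t[6]-=d;robot.move_j(t);m=read()
    s=robot.state();print("d%.2f act%.3f t%.2f m%.3f w%.3f F%s"%(d,q[6]-s["q"][6],s["clock"],m,s["gripper_width"],s["wrist_force"].round(1)))
    if m<-.07:
        m=read();print("confirm",m)
        if m<-.07:break
```

```text
d0.47 act0.466 t22.41 m0.156 w0.530 F[-4.3  0.4  3.1]
d0.54 act0.537 t22.73 m0.038 w0.534 F[-4.5 -0.1  4.6]
d0.61 act0.607 t23.06 m-0.009 w0.533 F[-5.8  0.6  4.3]
d0.68 act0.677 t23.38 m0.036 w0.532 F[-4.3  0.2  4.5]
d0.75 act0.747 t23.71 m0.027 w0.536 F[-6.2  1.2  4.4]
d0.82 act0.817 t24.03 m-0.003 w0.531 F[-5.3  1.2  4.6]
d0.89 act0.887 t24.36 m0.009 w0.533 F[-4.9  0.8  5.8]
d0.96 act0.957 t24.68 m0.001 w0.533 F[-5.7  1.6  4.9]
d1.03 act1.027 t25.01 m0.015 w0.534 F[-4.6  0.7  5. ]
d1.10 act1.097 t25.33 m0.002 w0.535 F[-5.1  2.2  4.2]
d1.17 act1.167 t25.66 m0.010 w0.530 F[-6.4  1.7  4.3]
d1.24 act1.237 t25.98 m-0.006 w0.536 F[-5.7  1.2  4.6]
d1.31 act1.307 t26.31 m0.013 w0.531 F[-4.3  1.5  3.7]
d1.38 act1.377 t26.63 m-0.026 w0.537 F[-5.5  2.1  5.2]
d1.45 act1.447 t26.96 m0.000 w0.530 F[-6.4  2.2  3.3]
d1.52 act1.517 t27.28 m0.025 w0.533 F[-4.7  2.1  4.7]
d1.59 act1.587 t27.61 m0.042 w0.534 F[-4.6  1.9  4.2]
d1.66 act1.657 t27.93 m0.011 w0.532 F[-4.6  2.1  4.5]
d1.73 act1.726 t28.26 m0.042 w0.536 F[-5.2  2.1  3.9]
d1.80 act1.797 t28.58 m-0.247 w0.534 F[-4.4  2.   4. ]
confirm -0.2425789466871463
```

Clear reversal (-0.245 N m, confirmed) at 1.80 rad, so that is the first click. Stop, release, lift and look.

Run:
```python
from h import *
from plant import robot
robot.gripper_open();line(robot.state(),"open")
print(robot.move_l([*AX,.33],v=.1,stop_force=15));line(robot.state(),"up")
robot.move_ptp([.42,-.0,.40],pose(0.3));line(robot.state(),"away")
for n in("scene","top"):
    i=robot.get_image(n);np.savez(f"{n}8.npz",**i)
    f=cv2.cvtColor(i["frame"],cv2.COLOR_RGB2BGR);cv2.imwrite(f"pics/full_{n}8.png",f)
    f=f[170:270,270:360] if n=="scene" else f[110:210,215:305]
    cv2.imwrite(f"pics/{n}8.png",cv2.resize(f,(396,440),interpolation=cv2.INTER_CUBIC))
cv2.imwrite("pics/both8.png",np.hstack([cv2.imread("pics/top8.png"),cv2.imread("pics/scene8.png")]))
```

```text
open t29.13 q7 0.233 yaw 141.9 Mz -0.081 [-0.02  0.04] [-1.1 -0.  -0.3] [0.6118 0.0093 0.2199] w0.997
False
up t30.38 q7 0.320 yaw 141.9 Mz 0.049 [-0.02 -0.04] [-0.2  0.1 -0.5] [0.6118 0.009  0.3293] w0.993
away t31.93 q7 -1.432 yaw 17.3 Mz -0.002 [0.   0.01] [ 0.5 -0.   0.4] [ 0.4202 -0.      0.3998] w0.999
```

View pics/both8.png

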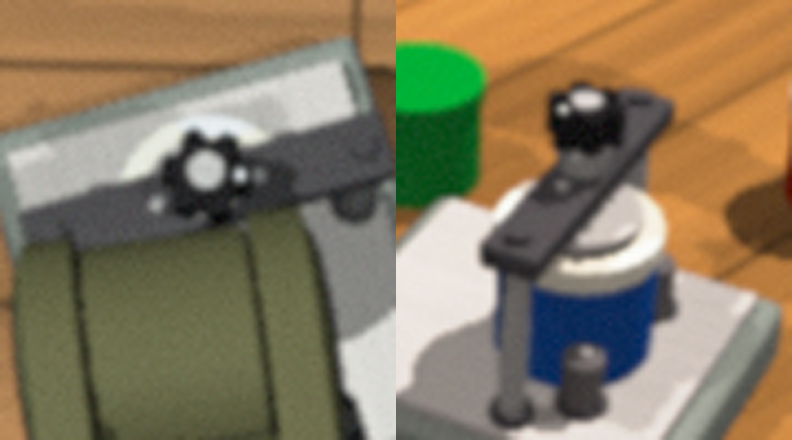

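View pics/full_top8.png

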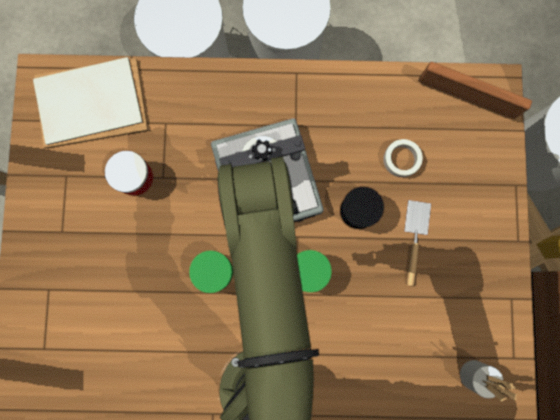

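The mark has gone clockwise from "up" to the right, at (240,175) in the left panel, which is about 1.8 rad. The pad sits on the lid and the tub is against the rollers. The bystanders (tub_b (128,172), tape (404,157), knife (415,240)) have not moved. Handing in.

Run:
```python
from h import *
from plant import robot
for k in(4,8):
    s=load(f"scene{k}.npz");h=cv2.cvtColor(s["frame"],cv2.COLOR_RGB2HSV)
    m=(h[...,0]>100)&(h[...,0]<130)&(h[...,1]>140)&(h[...,2]>50);print(k,[np.where(m[v,295:340])[0].max()+295 for v in(241,247,250)])
robot.job_done();print(robot.state()["clock"])
```

```text
4 [np.int64(328), np.int64(326), np.int64(325)]
8 [np.int64(328), np.int64(326), np.int64(325)]
the job is handed in; nothing more can be done
the job is handed in; nothing more can be done
```

The tub is home against the rollers and clamped after one click of the knob. The job was handed in at about 32 s on the robot's clock, with the hand clear and touching nothing.

- **Sliding the tub:** I pushed it back gently with closed fingers. It came to a firm stop twice, at about 9 N and then at the 12 N guard, from slightly different directions. Its lid then lay on the predicted home circle to about 1–2 mm, and its outline in the scene view was unchanged after clamping.
- **Winding the knob:** I turned it 1.80 rad clockwise, the last 1.4 rad in steps of 0.07 rad. The held moment stayed near zero or resisting, then flipped to -0.25 N m and was confirmed at -0.24 N m. I took that as the first click, stopped there and let go.
- **Last pictures:** The knob mark had turned by about the same amount, and the pad was down on the lid. In the last top view the red tub, tape and knife were where they started.

**Disagreements:** The real fingertips ended about 8 mm short of the reported tool point, not 25 mm ahead of it as described. So the first push reached its stop about 10 mm later than planned. I corrected the grip height on the knob by camera. The pad's contact with the lid was judged only from the click and the picture, not measured directly.

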